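# Run the bead jig's wing nut home

### The job

The strap that holds the row of beads in the jig is loose: screw its wing nut down (clockwise seen from above) with repeated sideways strokes of a fingertip against its wings, until it is fully home and the strap is snug on the beads. Do it gently and do not grip the nut; do not lift, tip or shove the jig, and leave everything else on the table where it is.

Things in the scene. Friction and masses are not known exactly. Their poses are not given: they have to be found in the camera images.
- wing_nut (a joint): How far the brass wing nut is unscrewed, rad: 0 = fully home (strap down on the beads), larger = looser; starts 5 to 9.5. Clockwise seen from above lowers the value, and nut and strap sink 1.27 mm per rad. It turns with about 0.035 N m (1.5 N at the wings) and stays where left; at 0 it meets a rubber washer that yields about 0.1 rad per 0.2 N m.
- nut_centre (a point): Middle of the wing nut on the stud's axis, 67 mm above the table when home. Two upright wings, 6 mm thick, reach to 30 mm from the axis along this point's +x and -x, from 10 mm below to 10 mm above it (their rounded ends to 32 mm out, 12 mm above); the hub, 26 mm wide, ends 1 mm below it. Home, the wings lie along the jig's y axis. The 10 mm stud sticks up to 82 mm above the table.
- wing_tip (a point): Outer end of one of the two like wings, half-way up it, 30 mm from the stud's axis.
- jig: The bead jig: heavy loose grey steel base 220 x 130 x 16 mm (about 3.4 kg, rubber under it), origin under its centre on the table; x along its length, z up. The stud with the nut stands at its origin. A 26 x 8 mm aluminium strap lies along x from -83 to 62 mm, with a 112 mm crossbar at x = -75 mm over a row of terracotta beads; its top is 49 mm above the table when home.
- post_top (a point): Centre of the top of the jig's steel guide post, 18 mm thick, 46 mm from the stud's axis along the jig's +x, top 115 mm above the table. The wings pass it with 5 mm to spare but there is no room for a finger between, so no push can follow a wing all the way round.
- bead_dish: White ceramic dish, 76 mm across, 30 mm high, beside the jig; origin under its centre. Bystander.
- glaze_jar: Glass jar with white cap, 48 mm across, 60 mm high, beside the jig; origin under its centre. Bystander.
- brush: Brush 160 mm long lying beyond the jig; origin near its middle on the table. Bystander.
- spool: Light wooden spool, 40 mm across, 34 mm high, beside the jig; origin under its centre. Bystander.
- flask: Blue flask, 90 mm across, 240 mm high; origin under its centre. Bystander.
- metal_bowl: Aluminium bowl, 220 mm across, 80 mm high; origin under its centre. Bystander.
- mug: Blue mug, 80 mm across, 90 mm high; origin under its centre. Bystander.

How it is judged:
By the outcome, as a careful person would: the job done as asked, in the order asked, and still so for the second after the job is handed in, with the robot touching nothing.
It also fails if it takes over 67 s, if anything falls off the work surface, if the arm or the gripper's body presses on something with over 40 N, if the wrist force passes 120 N, or if a joint passes its speed limit or range.

### The arm

A 7-joint arm with a two-finger parallel gripper is mounted at the origin on the work surface. World frame = base frame: x ahead of the robot, y to its left, z up, the work surface at z = 0. Lengths are in m, angles in rad, forces in N, time in s.
With the tool pointing down it reaches from about 0.4 to 0.85 m from the base axis. Payload 10.4 kg.
Tool frame: the origin (TCP) lies at the very end of the fingers, on their centre line; the grasp point (between the pads) lies 19 mm behind it; x points along the fingers, z is the direction in which the jaws open and shut, and the axes are right-handed (so a half turn about x gives the same grasp; the last joint's range is limited). The gripper opens to 85 mm and grips with 20 to 120 N. Pads are 22 mm wide; open, the fingers measure 114 mm over their backs; the gripper's body (76 mm by 85 mm) begins 54 mm behind the grasp point. The pads swing forward as they close: fully open they stand 13 mm farther back than shut.
Start: joints at [1.256, 0.332, -0.065, 1.46, 0.022, 1.35, -0.088], TCP at [0.18, -0.599, 0.231] pointing down, gripper open.
Joint ranges: [-2.6, 2.6], [-0.5, 2.12], [-1.47, 1.34], [0.16, 2.42], [-1.27, 4.41], [0.06, 2.06], [-2.6, 2.6]. Speed limits (rad/s): [2.22, 2.22, 2.79, 2.79, 3.14, 3.14, 3.14].

### API

Orientations are given as a unit quaternion [x, y, z, w].
In Python, from workcell import telemetry, viewer, manip, spot_in, mark_of gives the robot as it stands. The module is installed in compiled form; this text tells all that it offers.
- The arm moves only by the shell command python3 -m crank 'ROWS' [FORCE]. ROWS is JSON, a list of rows, each a list of 3 entries, a list of its own where there are three numbers: the closure, from 0 (fully open) to 1 (shut), then the shift along the world's x, y, z in cm, then the turn, a rotation vector about the world's x, y, z in rad. A call has 1 to 12 rows; each row shifts and turns the commanded pose from where the row before left it; what a row does not reach is not made up. A row lasts 1/12 s, in which the tool goes at most 41.7 mm and 7.16 degrees, less where a joint would pass 70% of its speed; a pose out of reach is approached as far as the arm can. A call with a gripper value outside its range is refused whole. The fingers move at their own pace and stop on an object; FORCE is the grip in N (left out, the last holds). Time passes only in rows, so rows that do not move let the fingers close. It gives the time, the measured TCP pose, the force and the opening at its end, in the units of the state.
- telemetry.get_obs(): the state, without advancing time (a new reading comes with each control period).
- viewer.camera(name): name is "scene" or "top"; returns a dict with "frame" (420x560x3 uint8, red, green, blue), "intrinsics" (3x3 intrinsics, pixels), "k1" (the pictures are not rectified: a ray, as slopes to the right and down, at radius r is drawn at 1 + k1 r^2 times it, then the intrinsics apply), "cam_to_world" (4x4, takes a point from camera to world coordinates). Camera axes: x right, y up, looking along -z (the intrinsics and any distortion apply to the point x, -y, -z); pixel columns grow to the right and rows downward; lengths in m; the calibration is good to about 2 mm. A picture is of the moment at which its call begins. There is no depth.
- manip.hand_in(): hands the job in, once; it reports no verdict.
Trained networks look in a picture, given as the dict that the camera call returned (one of the last four; its "shot" number tells which), for a name from the list of things; names that differ only in an ending like _2 or _b are one class to them, and where a whole thing is asked for, a point or a joint stands for the part that bears it (a point fixed in the world has none). Each returns a list of dicts, best first, with "conf" (0 to 1); they miss things now and then, are a little off and sometimes report something else, mostly with a low value. They report only what shows in the picture. A call takes as long as a camera call.
- spot_in(thing, picture): "location" ([x, y, z] in m, in the coordinates of the camera as it stood for that picture, good to about 4 mm: the middle of the surface that is visible of it).
- mark_of(thing, picture): "location" ([x, y, z] in m, in the coordinates of the camera as it stood for that picture, good to about 4 mm: a listed point, or the origin of a listed thing).
The state is a dict: "clock": time; "joint_pos": joint angles; "joint_velocities": joint speeds; "tau": joint torques, N m; "position": TCP position; "ee_rot": TCP orientation; "ft_force": force on the tool from outside, world axes, zero at the start; "torque": the same for the moment, N m; "grip_width": opening from 0.0 (shut) to 1.0 (fully open).
Only numpy, scipy, OpenCV 4.12 (cv2) and the standard library are available. Lean on these libraries where they do the work, as an engineer would, in place of code of your own. Each camera call takes 0.05 s, during which the arm holds its last target. There are 200 camera calls.

## Working session

There is one attempt and no reset: what is moved stays moved. The work goes in short steps, Python scripts to look and compute and a shell command to move; the robot and the scene stay as the last step left them, time stands still between calls to the robot, and variables do not carry over. Pictures are saved under pics/ and viewed, about 8 in all and at most 12, crops included, and the job is handed in when it is done.

```bash
mkdir -p pics
cat > h.py <<'E'
import numpy as np, cv2
from workcell import telemetry, viewer, manip, spot_in, mark_of
def world(p,c): return (np.array(c["cam_to_world"])@np.r_[p,1])[:3]
def proj(P,c):
    q=np.linalg.inv(np.array(c["cam_to_world"]))@np.r_[P,1]
    s=np.array([q[0]/-q[2],-q[1]/-q[2]]); s=s*(1+c["k1"]*(s@s)); K=np.array(c["intrinsics"])
    return (K@np.r_[s,1])[:2]
def save(c,n,box=None,k=1):
    f=c["frame"][:,:,::-1]
    if box: f=f[box[1]:box[3],box[0]:box[2]]
    cv2.imwrite("pics/"+n,cv2.resize(f,None,fx=k,fy=k,interpolation=cv2.INTER_CUBIC))
def look(names,c):
    for n in names:
        for d in mark_of(n,c)[:3]: 
            w=world(d["location"],c); print(n,round(d["conf"],2),np.round(w,4),np.round(proj(w,c)))
E
python3 - <<'E'
from h import *
o=telemetry.get_obs(); print(o["clock"],o["position"],o["ee_rot"],o["grip_width"],o["ft_force"])
for cam in("scene","top"):
    c=viewer.camera(cam); save(c,cam+"0.png"); print(cam,c["k1"],np.round(c["cam_to_world"],3).tolist(),c["intrinsics"])
    look(["nut_centre","wing_tip","jig","post_top","bead_dish","glaze_jar","brush","spool","flask","metal_bowl","mug"],c)
E
```

```text
0.0 [ 0.17967498 -0.59821747  0.23050121] [ 0.42227812  0.56780611 -0.42171108  0.56695429] 1.0032500861915095 [0.6529798  0.8520188  0.55070401]
scene -0.048716431044233045 [[-0.817, -0.403, 0.413, 1.224], [0.577, -0.593, 0.562, 0.908], [0.019, 0.697, 0.717, 1.283], [0.0, 0.0, 0.0, 1.0]] [[497.0990774    0.         285.08974755]
 [  0.         497.0990774  206.36705506]
 [  0.           0.           1.        ]]
nut_centre 0.43 [0.522  0.1531 0.0779] [321. 241.]
wing_tip 0.4 [0.5283 0.124  0.0814] [314. 235.]
jig 0.8 [ 0.5228  0.1537 -0.0029] [320. 257.]
post_top 0.92 [0.5627 0.1768 0.1142] [317. 244.]
bead_dish 0.38 [ 0.4699  0.2973 -0.0021] [360. 279.]
bead_dish 0.35 [0.5594 0.1772 0.1186] [318. 242.]
glaze_jar 0.63 [ 0.6419  0.0683 -0.0017] [275. 256.]
glaze_jar 0.34 [0.5519 0.3829 0.0023] [359. 310.]
brush 0.94 [ 0.6489  0.2391 -0.004 ] [304. 293.]
spool 0.65 [ 0.5223  0.0008 -0.0043] [292. 228.]
flask 0.67 [ 0.551   0.3817 -0.0032] [359. 310.]
flask 0.38 [0.5232 0.15   0.0771] [320. 240.]
metal_bowl 0.69 [0.469  0.297  0.0005] [361. 278.]
metal_bowl 0.66 [ 0.3999 -0.4943 -0.000
[... 375 characters left out ...]
214.]
wing_tip 0.48 [0.5332 0.1237 0.0841] [223. 209.]
jig 0.77 [0.5279 0.1536 0.0029] [215. 215.]
post_top 0.84 [0.5616 0.1729 0.1143] [202. 197.]
bead_dish 0.82 [ 0.4713  0.2905 -0.0057] [166. 237.]
bead_dish 0.47 [6.461e-01 6.690e-02 4.000e-04] [246. 173.]
glaze_jar 0.56 [0.6441 0.0666 0.001 ] [246. 174.]
brush 0.71 [0.6471 0.2411 0.001 ] [184. 174.]
brush 0.58 [0.6459 0.0696 0.0034] [245. 173.]
brush 0.31 [ 0.4746  0.2922 -0.0022] [165. 236.]
spool 0.52 [ 0.5231 -0.0026  0.0019] [272. 216.]
flask 0.7 [5.512e-01 3.817e-01 4.000e-04] [133. 209.]
flask 0.67 [0.5342 0.1227 0.0846] [223. 209.]
metal_bowl 0.92 [ 0.4004 -0.4943  0.0008] [450. 256.]
mug 0.69 [ 0.573  -0.4296 -0.0014] [422. 195.]
```

View pics/scene0.png

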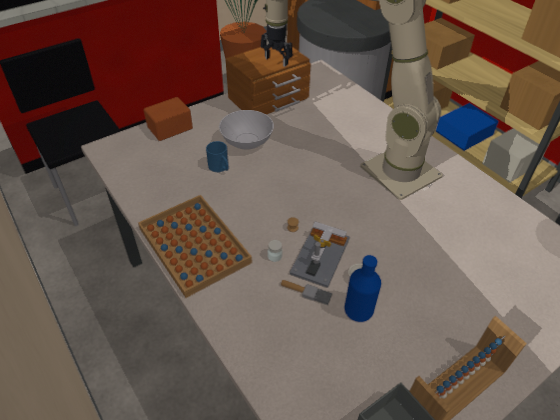

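View pics/top0.png

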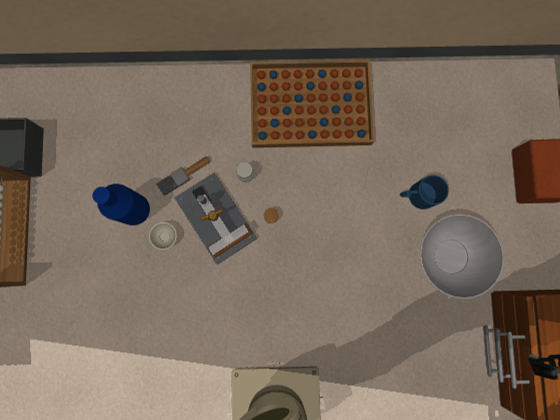

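The top view shows the jig near px (213,215), with the post up-left, the crossbar down-right and the brass wings across the strap. Next I'll take a closer crop with predicted axes drawn on it, and work out the tool orientation.

Run:
```python
from h import *
from scipy.spatial.transform import Rotation as Ro
o=telemetry.get_obs(); R=Ro.from_quat(o["ee_rot"]).as_matrix(); print(np.round(R,3).tolist())
zt=R[:,2]; print("jaw axis yaw",np.degrees(np.arctan2(zt[1],zt[0])))
ims=[]
for cam,(x0,y0,x1,y1) in (("top",(170,165,260,270)),("scene",(280,215,360,295))):
    c=viewer.camera(cam); look(["nut_centre","wing_tip","post_top"],c)
    f=c["frame"][y0:y1,x0:x1,::-1]; k=4.2; f=cv2.resize(f,None,fx=k,fy=k,interpolation=cv2.INTER_CUBIC)
    g=f.copy(); C=np.array([.5225,.1535,0]); a=np.radians(28.5)
    e=np.array([np.cos(a),np.sin(a),0]); n=np.array([-e[1],e[0],0])
    def ln(P,Q,col):
        p,q=[tuple(int(v) for v in (proj(w,c)-[x0,y0]+.5)*k) for w in(P,Q)]; cv2.line(g,p,q,col,1)
    b=[C+.11*s*e+.065*t*n+[0,0,.016] for s,t in((1,1),(1,-1),(-1,-1),(-1,1))]
    for i in range(4): ln(b[i],b[(i+1)%4],(0,255,0))
    z=np.array([0,0,.078]); ln(C+z+.03*n,C+z-.03*n,(255,255,0))
    P=C+.046*e; ln(P+[0,0,.016],P+[0,0,.115],(0,0,255))
    h=np.hstack([f,g]) ; ims.append(h)
w=max(i.shape[1] for i in ims)
ims=[cv2.copyMakeBorder(i,0,0,0,w-i.shape[1],cv2.BORDER_CONSTANT) for i in ims]
v=np.vstack(ims); print(v.shape); cv2.imwrite("pics/crop1.png",cv2.resize(v,None,fx=min(1,590/v.shape[0]),fy=min(1,590/v.shape[0])))
```

```text
[[0.0, 0.958, 0.288], [-0.0, 0.288, -0.958], [-1.0, 0.0, 0.0]]
jaw axis yaw -73.28051000469193
nut_centre 0.57 [0.5218 0.1512 0.0787] [213. 214.]
wing_tip 0.52 [0.533  0.1249 0.0831] [222. 209.]
post_top 0.89 [0.5625 0.1765 0.115 ] [201. 197.]
nut_centre 0.5 [0.5249 0.1532 0.0792] [321. 241.]
wing_tip 0.43 [0.5295 0.1255 0.081 ] [314. 236.]
post_top 0.87 [0.5607 0.1753 0.1176] [317. 242.]
(777, 756, 3)
```

View pics/crop1.png

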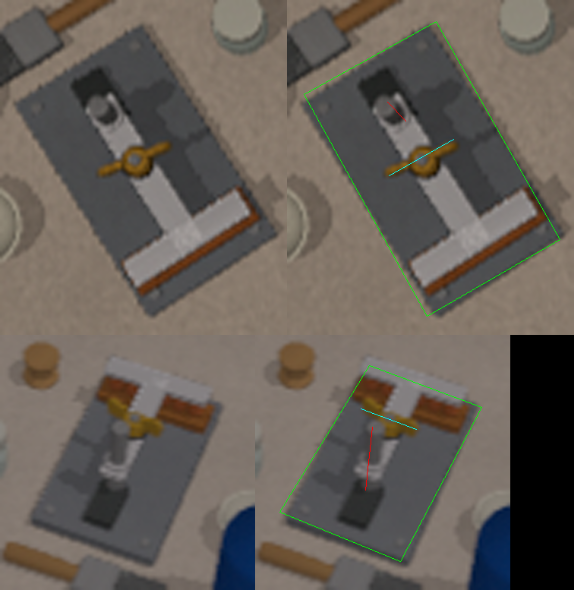

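Overlay and jig agree to about 2 mm. In jig terms the wings stand at about 260°/80°. Nut centre z is about 0.078, so θ ≈ 9.26 (6.1 is the alternative). The jig yaw is about 28.5°. I'll shut the gripper and travel to a point behind the −y wing.

```bash
r="[1,[2.0,3.2,0],[0,0,0.0172]]"; python3 -m crank '[[1,[1,1.6,0],[0,0,0.0172]],[1,[2,3.2,0],[0,0,0.0172]],[1,[2,3.2,0],[0,0,0.0172]],[1,[2,3.2,0],[0,0,0.0172]],[1,[2,3.2,0],[0,0,0.0172]],[1,[2,3.2,0],[0,0,0.0172]],[1,[2,3.2,0],[0,0,0.0172]],[1,[2,3.2,0],[0,0,0.0172]],[1,[2,3.2,0],[0,0,0.0172]],[1,[2,3.2,0],[0,0,0.0172]],[1,[2,3.2,0],[0,0,0.0172]],[1,[2,3.2,0],[0,0,0.0172]]]' 30
python3 -m crank '[[1,[1.2,3,0],[0,0,0]],[1,[1.2,3,0],[0,0,0]],[1,[1.2,3,0],[0,0,0]],[1,[1.2,3,0],[0,0,0]],[1,[1.2,3,0],[0,0,0]],[1,[1.2,3,0],[0,0,0]],[1,[1.2,3,0],[0,0,0]],[1,[1.2,3,0],[0,0,0]],[1,[1.2,3,0],[0,0,0]],[1,[1.2,3,0],[0,0,0]],[1,[1.2,3,0],[0,0,0]],[1,[0,0,0],[0,0,0]]]'
```

```text
clock: 2.6
position: [0.4105, -0.2289, 0.2317]
ee_rot: [0.361, 0.608, -0.361, 0.608]
ft_force: [0.8, -0.8, 0.0]
grip_width: 0.001
clock: 3.6
position: [0.5422, 0.1062, 0.2315]
ee_rot: [0.36, 0.61, -0.358, 0.609]
ft_force: [-0.6, 1.0, 0.0]
grip_width: -0.0
```

```bash
python3 -m crank '[[1,[0.47,1.56,-2],[0,0,0]],[1,[0.47,1.55,-2],[0,0,0]],[1,[0,0,-2.5],[0,0,0]],[1,[0,0,-2.5],[0,0,0]],[1,[0,0,-1.6],[0,0,0]],[1,[0,0,0],[0,0,0]],[1,[0,0,0],[0,0,0]]]'
cat > show.py <<'E'
from h import *
import sys
o=telemetry.get_obs(); p=o["position"]; ims=[]
C=np.array([.522,.152]); a=np.radians(28.5); d=p[:2]-C
print("jig xy mm",np.round(1e3*np.array([d@[np.cos(a),np.sin(a)],d@[-np.sin(a),np.cos(a)]]),1),"z",round(p[2],4))
for cam,(x0,y0,x1,y1) in (("top",(165,165,265,265)),("scene",(270,195,370,295))):
    c=viewer.camera(cam); look(["nut_centre","wing_tip"],c)
    f=cv2.resize(c["frame"][y0:y1,x0:x1,::-1],None,fx=4,fy=4,interpolation=cv2.INTER_CUBIC)
    u=tuple(int(v) for v in (proj(p,c)-[x0,y0]+.5)*4); cv2.circle(f,u,3,(0,0,255),1); ims.append(f)
cv2.imwrite("pics/"+sys.argv[1],np.hstack(ims))
E
python3 show.py a1.png
```

```text
clock: 4.18
position: [0.5509, 0.1304, 0.1252]
ee_rot: [0.361, 0.608, -0.362, 0.607]
ft_force: [0.3, 1.2, 0.4]
grip_width: -0.002
jig xy mm [ 15.1 -32.8] z 0.1252
nut_centre 0.25 [ 0.5735 -0.4296 -0.0022] [422. 195.]
wing_tip 0.69 [0.5534 0.3808 0.    ] [134. 208.]
nut_centre 0.48 [0.5258 0.1502 0.0784] [320. 241.]
wing_tip 0.69 [0.5225 0.1561 0.0009] [320. 257.]
wing_tip 0.5 [0.5283 0.1253 0.0821] [315. 235.]
```

View pics/a1.png

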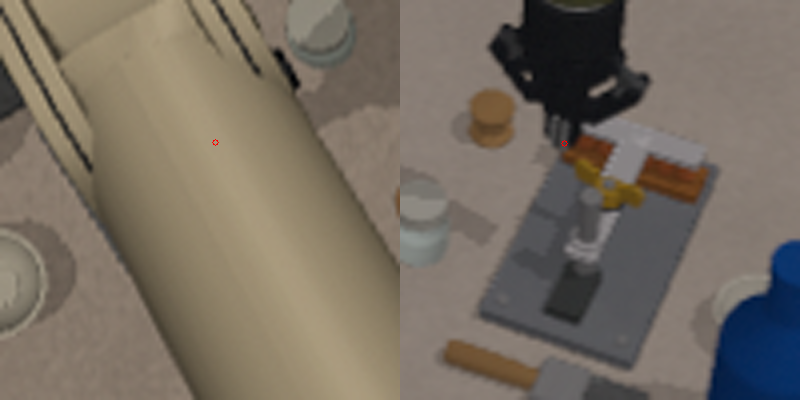

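```bash
python3 -m crank '[[1,[0.07,0.72,0],[0,0,0]],[1,[0,0,0],[0,0,0]],[1,[0,0,-1.5],[0,0,0]],[1,[0,0,-1.5],[0,0,0]],[1,[0,0,-1.0],[0,0,0]],[1,[0,0,-0.5],[0,0,0]],[1,[0,0,0],[0,0,0]],[1,[0,0,0],[0,0,0]]]'
python3 - <<'E'
import numpy as np
# stroke: arc R=27mm about stud, jig frame; start (19,-27)->phi 305 ; step per row 7.5deg
C=np.array([.522,.152]);a=np.radians(28.5);M=np.array([[np.cos(a),-np.sin(a)],[np.sin(a),np.cos(a)]])
ph=np.arange(305,109,-7.5); P=C+27e-3*(M@np.array([np.cos(np.radians(ph)),np.sin(np.radians(ph))])).T
print(ph[0],P[0]); 
for f,p,d in zip(ph[1:],P[1:],np.diff(P,axis=0)*100): print(f,np.round(p,4),np.round(d,2))
E
```

```text
clock: 5.15
position: [0.552, 0.138, 0.0806]
ee_rot: [0.361, 0.608, -0.361, 0.608]
ft_force: [-0.1, 0.7, 0.5]
grip_width: 0.0
305.0 [0.54616323 0.13995266]
297.5 [0.5444 0.1369] [-0.18 -0.31]
290.0 [0.5422 0.1341] [-0.22 -0.28]
282.5 [0.5397 0.1316] [-0.25 -0.25]
275.0 [0.5369 0.1295] [-0.28 -0.21]
267.5 [0.5338 0.1277] [-0.31 -0.18]
260.0 [0.5306 0.1264] [-0.33 -0.13]
252.5 [0.5272 0.1255] [-0.34 -0.09]
245.0 [0.5236 0.1251] [-0.35 -0.04]
237.5 [0.5201 0.1251] [-0.35  0.  ]
230.0 [0.5166 0.1255] [-0.35  0.05]
222.5 [0.5132 0.1265] [-0.34  0.09]
215.0 [0.51   0.1278] [-0.33  0.14]
207.5 [0.5069 0.1296] [-0.31  0.18]
200.0 [0.5041 0.1318] [-0.28  0.22]
192.5 [0.5016 0.1343] [-0.25  0.25]
185.0 [0.4995 0.1371] [-0.21  0.28]
177.5 [0.4977 0.1402] [-0.18  0.31]
170.0 [0.4964 0.1434] [-0.13  0.33]
162.5 [0.4955 0.1468] [-0.09  0.34]
155.0 [0.4951 0.1504] [-0.04  0.35]
147.5 [0.4951 0.1539] [0.   0.35]
140.0 [0.4955 0.1574] [0.05 0.35]
132.5 [0.4965 0.1608] [0.09 0.34]
125.0 [0.4978 0.164 ] [0.14 0.33]
117.5 [0.4996 0.1671] [0.18 0.31]
110.0 [0.5018 0.1699] [0.22 0.28]
```

```bash
python3 -m crank '[[1,[-0.38,-0.21,0],[0,0,0]],[1,[-0.38,-0.21,-0.01],[0,0,0]],[1,[-0.38,-0.21,-0.017],[0,0,0]],[1,[-0.38,-0.21,-0.017],[0,0,0]],[1,[-0.31,-0.18,-0.017],[0,0,0]],[1,[-0.33,-0.13,-0.017],[0,0,0]],[1,[-0.34,-0.09,-0.017],[0,0,0]],[1,[-0.35,-0.04,-0.017],[0,0,0]],[1,[-0.35,0,-0.017],[0,0,0]],[1,[-0.35,0.05,-0.017],[0,0,0]],[1,[-0.34,0.09,-0.017],[0,0,0]],[1,[-0.33,0.14,-0.017],[0,0,0]]]'; python3 show.py a2.png
```

```text
clock: 6.15
position: [0.5093, 0.1276, 0.0785]
ee_rot: [0.361, 0.608, -0.361, 0.608]
ft_force: [1.9, -0.4, 0.5]
grip_width: 0.002
jig xy mm [-22.8 -15.4] z 0.0785
wing_tip 0.52 [0.491  0.1365 0.0767] [326. 234.]
wing_tip 0.16 [ 0.4011 -0.4963  0.0006] [246. 141.]
```

View pics/a2.png

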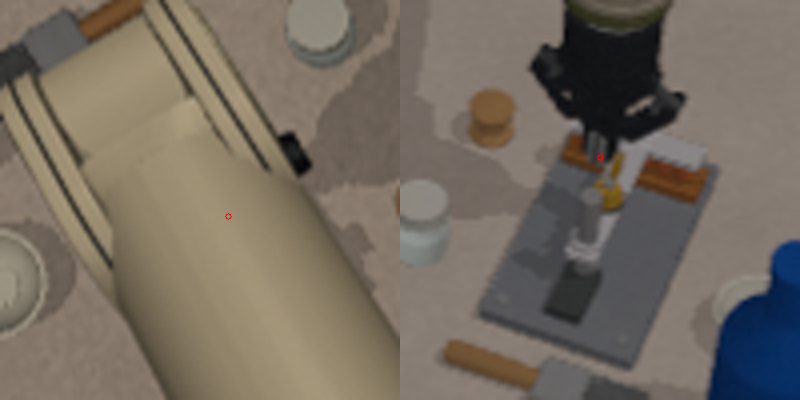

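The fingertip is turning the wing. It now points along the strap toward the crossbar, the push is about 2 N, and the jig hasn't moved. I'll continue the arc.

```bash
python3 -m crank '[[1,[-0.31,0.18,-0.017],[0,0,0]],[1,[-0.28,0.22,-0.017],[0,0,0]],[1,[-0.25,0.25,-0.017],[0,0,0]],[1,[-0.21,0.28,-0.017],[0,0,0]],[1,[-0.18,0.31,-0.017],[0,0,0]],[1,[-0.13,0.33,-0.017],[0,0,0]],[1,[-0.09,0.34,-0.017],[0,0,0]],[1,[-0.04,0.35,-0.017],[0,0,0]],[1,[0,0.35,-0.017],[0,0,0]],[1,[0.05,0.35,-0.017],[0,0,0]],[1,[0.09,0.34,-0.017],[0,0,0]],[1,[0.14,0.33,-0.017],[0,0,0]]]'
python3 - <<'E'
from h import *
c=viewer.camera("scene"); look(["nut_centre","wing_tip"],c)
E
```

```text
clock: 7.45
position: [0.4975, 0.1644, 0.0764]
ee_rot: [0.361, 0.608, -0.361, 0.608]
ft_force: [-0.3, -1.2, 0.3]
grip_width: -0.0
nut_centre 0.58 [0.5253 0.1513 0.074 ] [320. 242.]
wing_tip 0.53 [0.5045 0.1796 0.0782] [331. 244.]
```

```bash
python3 -m crank '[[1,[0.18,0.31,-0.017],[0,0,0]],[1,[0.22,0.28,-0.017],[0,0,0]],[1,[0.25,0.25,-0.017],[0,0,0]],[1,[0.28,0.21,-0.017],[0,0,0]],[1,[0.31,0.18,-0.017],[0,0,0]],[1,[0.33,0.13,-0.017],[0,0,0]],[1,[0,0,0],[0,0,0]],[1,[-0.35,-0.2,0.3],[0,0,0]],[1,[0,0,1.5],[0,0,0]],[1,[0,0,1.5],[0,0,0]],[1,[0,0,0],[0,0,0]]]'
python3 - <<'E'
from h import *
c=viewer.camera("scene"); look(["nut_centre","wing_tip"],c)
E
```

```text
clock: 8.52
position: [0.5112, 0.1763, 0.1114]
ee_rot: [0.362, 0.607, -0.36, 0.609]
ft_force: [0.1, 0.8, 0.7]
grip_width: -0.004
nut_centre 0.59 [0.5247 0.151  0.071 ] [320. 242.]
wing_tip 0.59 [0.5287 0.1795 0.0731] [325. 248.]
wing_tip 0.53 [ 0.647   0.2375 -0.0012] [305. 292.]
```

```bash
python3 -m crank '[[1,[1.2,-1.4,0],[0,0,0]],[1,[1.2,-1.4,0],[0,0,0]],[1,[1.25,-1.36,0],[0,0,0]],[1,[0,0,0],[0,0,0]],[1,[0,0,0],[0,0,0]],[1,[0,0,-1.3],[0,0,0]],[1,[0,0,-1.3],[0,0,0]],[1,[0,0,-0.8],[0,0,0]],[1,[0,0,-0.4],[0,0,0]],[1,[0,0,0],[0,0,0]]]'
python3 - <<'E'
from h import *
c=viewer.camera("scene"); look(["nut_centre","wing_tip"],c)
E
```

```text
clock: 9.5
position: [0.5451, 0.1342, 0.0688]
ee_rot: [0.361, 0.609, -0.362, 0.607]
ft_force: [0.0, 0.3, -0.8]
grip_width: -0.002
nut_centre 0.59 [0.523  0.1575 0.0027] [320. 257.]
nut_centre 0.55 [0.5293 0.1813 0.0747] [325. 248.]
nut_centre 0.47 [0.5226 0.1533 0.0703] [321. 242.]
wing_tip 0.54 [0.531 0.177 0.076] [324. 247.]
```

```bash
python3 -m crank '[[1,[-0.15,-0.34,0.2],[0,0,0]],[1,[-0.24,-0.32,0.1],[0,0,0]],[1,[-0.29,-0.26,0],[0,0,0]],[1,[-0.34,-0.21,0],[0,0,0]],[1,[-0.36,-0.15,-0.017],[0,0,0]],[1,[-0.38,-0.10,-0.017],[0,0,0]],[1,[-0.4,-0.05,-0.017],[0,0,0]],[1,[-0.4,0,-0.017],[0,0,0]],[1,[-0.4,0.06,-0.017],[0,0,0]],[1,[-0.39,0.1,-0.017],[0,0,0]],[1,[-0.38,0.16,-0.017],[0,0,0]],[1,[-0.36,0.21,-0.017],[0,0,0]]]';  python3 show.py a3.png
```

```text
clock: 10.65
position: [0.5051, 0.1251, 0.0721]
ee_rot: [0.361, 0.608, -0.361, 0.608]
ft_force: [0.6, -0.8, 0.8]
grip_width: 0.002
jig xy mm [-27.7 -15.6] z 0.0721
nut_centre 0.44 [0.5238 0.1506 0.0711] [320. 242.]
wing_tip 0.58 [0.5395 0.1687 0.0763] [320. 247.]
```

View pics/a3.png

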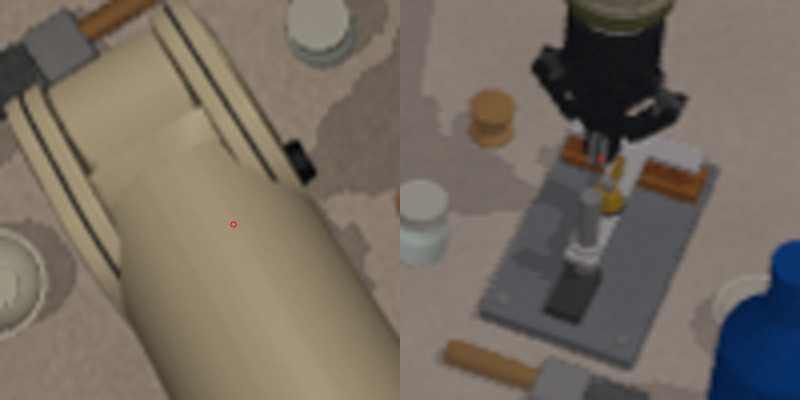

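Same picture as the first stroke: the wing lies along the strap with the finger behind it. I'll continue towards wing 90°, where the early-home case would stop, and watch the force there.

```bash
python3 -m crank '[[1,[-0.32,0.25,-0.017],[0,0,0]],[1,[-0.29,0.29,-0.017],[0,0,0]],[1,[-0.24,0.32,-0.017],[0,0,0]],[1,[-0.21,0.36,-0.017],[0,0,0]],[1,[-0.15,0.38,-0.017],[0,0,0]],[1,[-0.1,0.39,-0.017],[0,0,0]],[1,[-0.05,0.4,-0.017],[0,0,0]],[1,[0,0.4,-0.017],[0,0,0]],[1,[0.06,0.4,-0.017],[0,0,0]],[1,[0.1,0.39,-0.017],[0,0,0]]]';  python3 - <<'E'
from h import *
c=viewer.camera("scene"); look(["nut_centre","wing_tip"],c)
E
```

```text
clock: 11.78
position: [0.4933, 0.1611, 0.0703]
ee_rot: [0.361, 0.608, -0.361, 0.608]
ft_force: [0.4, -2.3, -0.5]
grip_width: -0.003
nut_centre 0.47 [0.5237 0.1521 0.071 ] [321. 242.]
wing_tip 0.39 [0.539  0.133  0.0716] [313. 240.]
```

```bash
python3 -m crank '[[1,[0.16,0.38,-0.017],[0,0,0]],[1,[0.21,0.36,-0.017],[0,0,0]],[1,[0,0,0],[0,0,0]]]';  python3 -m crank '[[1,[0.25,0.32,-0.017],[0,0,0]],[1,[0,0,0],[0,0,0]]]'
python3 - <<'E'
from h import *
c=viewer.camera("scene"); look(["nut_centre","wing_tip"],c)
E
```

```text
clock: 12.18
position: [0.4973, 0.1689, 0.0701]
ee_rot: [0.361, 0.608, -0.361, 0.608]
ft_force: [-0.7, 0.1, -0.6]
grip_width: -0.001
clock: 12.35
position: [0.4998, 0.1718, 0.0699]
ee_rot: [0.361, 0.608, -0.361, 0.608]
ft_force: [-1.5, -0.0, 0.0]
grip_width: -0.0
nut_centre 0.42 [0.5239 0.1516 0.069 ] [320. 243.]
wing_tip 0.54 [0.5259 0.126  0.0695] [315. 238.]
wing_tip 0.19 [ 5.731e-01 -4.274e-01 -3.000e-04] [218. 165.]
```

The wing passed 90° with no resistance, so the nut had started near 9.26 rad and one more half turn remains. I'll finish this stroke, lift and go round.

```bash
python3 -m crank '[[1,[0.29,0.29,-0.017],[0,0,0]],[1,[0.32,0.24,-0.017],[0,0,0]],[1,[0.36,0.21,-0.017],[0,0,0]],[1,[0,0,0],[0,0,0]],[1,[-0.35,-0.1,0.3],[0,0,0]],[1,[0,0,1.8],[0,0,0]],[1,[0,0,1.8],[0,0,0]],[1,[0,0,0],[0,0,0]]]'
python3 - <<'E'
from h import *
c=viewer.camera("scene"); look(["nut_centre","wing_tip"],c)
E
```

```text
clock: 13.17
position: [0.5074, 0.1788, 0.1118]
ee_rot: [0.363, 0.607, -0.36, 0.609]
ft_force: [0.8, 0.6, 0.0]
grip_width: 0.001
nut_centre 0.54 [0.525  0.1522 0.069 ] [320. 243.]
wing_tip 0.63 [0.5108 0.1246 0.0724] [318. 235.]
```

```bash
python3 -m crank '[[1,[1.4,-1.5,0],[0,0,0]],[1,[1.4,-1.5,0],[0,0,0]],[1,[1.25,-1.4,0],[0,0,0]],[1,[0,0,0],[0,0,0]],[1,[0,0,0],[0,0,0]],[1,[0,0,-1.3],[0,0,0]],[1,[0,0,-1.3],[0,0,0]],[1,[0,0,-0.8],[0,0,0]],[1,[0,0,-0.4],[0,0,0]],[1,[0,0,0],[0,0,0]]]'
```

```text
clock: 14.15
position: [0.5452, 0.134, 0.0688]
ee_rot: [0.36, 0.609, -0.362, 0.607]
ft_force: [0.8, 0.6, 0.3]
grip_width: -0.0
```

```bash
python3 -m crank '[[1,[-0.15,-0.34,0],[0,0,0]],[1,[-0.24,-0.32,0],[0,0,0]],[1,[-0.29,-0.26,0],[0,0,0]],[1,[-0.34,-0.21,0],[0,0,0]],[1,[-0.36,-0.15,-0.01],[0,0,0]],[1,[-0.38,-0.10,-0.017],[0,0,0]],[1,[-0.4,-0.05,-0.017],[0,0,0]],[1,[-0.4,0,-0.017],[0,0,0]],[1,[-0.4,0.06,-0.017],[0,0,0]],[1,[-0.39,0.1,-0.017],[0,0,0]],[1,[-0.38,0.16,-0.017],[0,0,0]],[1,[-0.36,0.21,-0.017],[0,0,0]]]'
python3 -m crank '[[1,[-0.32,0.25,-0.017],[0,0,0]],[1,[-0.29,0.29,-0.017],[0,0,0]],[1,[-0.24,0.32,-0.017],[0,0,0]],[1,[-0.21,0.36,-0.017],[0,0,0]],[1,[-0.15,0.38,-0.017],[0,0,0]],[1,[-0.1,0.39,-0.017],[0,0,0]],[1,[-0.05,0.4,-0.017],[0,0,0]],[1,[0,0.4,-0.017],[0,0,0]],[1,[0.06,0.4,-0.017],[0,0,0]]]';  python3 - <<'E'
from h import *
c=viewer.camera("scene"); look(["nut_centre","wing_tip"],c)
E
```

```text
clock: 15.15
position: [0.505, 0.1249, 0.0691]
ee_rot: [0.361, 0.608, -0.361, 0.608]
ft_force: [1.3, -0.4, 0.8]
grip_width: -0.002
clock: 15.9
position: [0.4922, 0.157, 0.0674]
ee_rot: [0.361, 0.608, -0.361, 0.608]
ft_force: [0.5, -1.3, -0.0]
grip_width: 0.002
nut_centre 0.49 [0.5218 0.15   0.0633] [320. 243.]
wing_tip 0.48 [0.4949 0.1693 0.0689] [331. 242.]
```

```bash
python3 -m crank '[[1,[0.1,0.39,-0.017],[0,0,0]],[1,[0.08,0.19,-0.008],[0,0,0]],[1,[0,0,0],[0,0,0]]]'; python3 -m crank '[[1,[0.08,0.19,-0.008],[0,0,0]],[1,[0,0,0],[0,0,0]]]'; python3 -m crank '[[1,[0.05,0.09,-0.004],[0,0,0]],[1,[0,0,0],[0,0,0]]]';  python3 - <<'E'
from h import *
c=viewer.camera("scene"); look(["nut_centre","wing_tip"],c)
E
```

```text
clock: 16.3
position: [0.4943, 0.163, 0.0673]
ee_rot: [0.361, 0.608, -0.361, 0.608]
ft_force: [-0.2, -0.7, -0.6]
grip_width: 0.004
clock: 16.47
position: [0.4951, 0.1646, 0.0672]
ee_rot: [0.361, 0.608, -0.361, 0.608]
ft_force: [-0.8, -0.8, -0.2]
grip_width: -0.002
clock: 16.63
position: [0.4955, 0.1654, 0.0672]
ee_rot: [0.361, 0.608, -0.361, 0.608]
ft_force: [-0.3, -0.3, 0.6]
grip_width: 0.002
nut_centre 0.49 [0.5253 0.1522 0.0646] [320. 244.]
wing_tip 0.58 [0.5023 0.1786 0.0676] [331. 245.]
```

```bash
python3 -m crank '[[1,[0.05,0.09,-0.004],[0,0,0]],[1,[0.05,0.09,0],[0,0,0]],[1,[0,0,0],[0,0,0]]]'; for i in 1; do python3 -m crank '[[1,[0.05,0.09,0],[0,0,0]],[1,[0,0,0],[0,0,0]]]'; done;  python3 -m crank '[[1,[0.05,0.09,0],[0,0,0]],[1,[0,0,0],[0,0,0]]]'; python3 -m crank '[[1,[0.05,0.09,0],[0,0,0]],[1,[0,0,0],[0,0,0]]]'
python3 - <<'E'
from h import *
c=viewer.camera("scene"); look(["nut_centre","wing_tip"],c)
E
```

```text
clock: 17.03
position: [0.4963, 0.1666, 0.067]
ee_rot: [0.361, 0.608, -0.362, 0.608]
ft_force: [-1.4, -3.4, 1.1]
grip_width: -0.004
clock: 17.2
position: [0.4965, 0.1668, 0.0669]
ee_rot: [0.361, 0.608, -0.362, 0.608]
ft_force: [-3.7, -6.8, 3.3]
grip_width: -0.001
clock: 17.37
position: [0.4966, 0.167, 0.0668]
ee_rot: [0.36, 0.608, -0.363, 0.607]
ft_force: [-6.4, -9.7, 6.1]
grip_width: 0.001
clock: 17.53
position: [0.4967, 0.1672, 0.0667]
ee_rot: [0.36, 0.608, -0.364, 0.607]
ft_force: [-9.4, -11.5, 8.1]
grip_width: -0.002
nut_centre 0.46 [0.5216 0.1502 0.0663] [321. 243.]
wing_tip 0.43 [0.4992 0.1773 0.0674] [331. 245.]
```

The force rises steeply as the wing reaches about 90°, but there is also an upward part, so the tip may be resting on the hub. I'll back off, raise it 3 mm, look, then press again farther out.

```bash
python3 -m crank '[[1,[-0.6,-0.35,0.1],[0,0,0]],[1,[-0.6,-0.2,0.2],[0,0,0]],[1,[-0.3,0.1,0],[0,0,0]],[1,[0,0,0],[0,0,0]],[1,[0,0,0],[0,0,0]]]'; python3 show.py a4.png
```

```text
clock: 18.1
position: [0.4831, 0.1658, 0.0705]
ee_rot: [0.361, 0.608, -0.361, 0.608]
ft_force: [-0.1, 1.2, 0.9]
grip_width: 0.002
jig xy mm [-27.6  30.7] z 0.0705
nut_centre 0.55 [0.5238 0.1524 0.0666] [321. 243.]
wing_tip 0.46 [0.5026 0.1782 0.0688] [331. 245.]
```

View pics/a4.png

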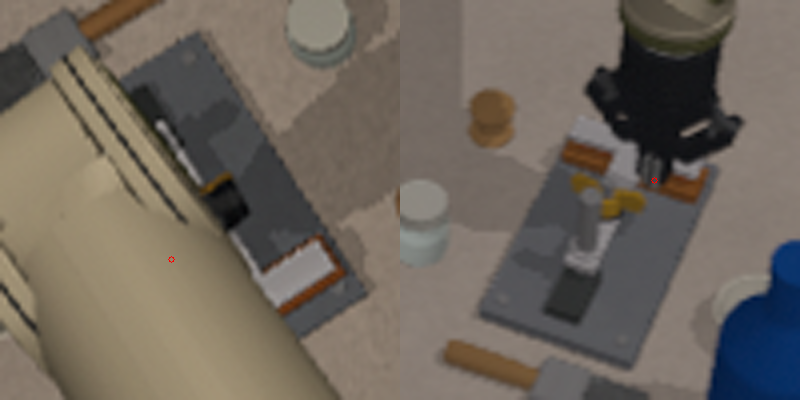

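```bash
python3 -m crank '[[1,[0.26,0.14,0],[0,0,0]],[1,[0.26,0.14,0],[0,0,0]],[1,[0.26,0.14,0],[0,0,0]],[1,[0.18,0.1,0],[0,0,0]],[1,[0,0,0],[0,0,0]]]'; for k in 1; do :; done; python3 -m crank '[[1,[0.09,0.05,0],[0,0,0]],[1,[0,0,0],[0,0,0]]]'; python3 -m crank '[[1,[0.09,0.05,0],[0,0,0]],[1,[0,0,0],[0,0,0]]]'; python3 -m crank '[[1,[0.09,0.05,0],[0,0,0]],[1,[0,0,0],[0,0,0]]]'; python3 -m crank '[[1,[0.09,0.05,0],[0,0,0]],[1,[0,0,0],[0,0,0]]]'
```

```text
clock: 18.82
position: [0.4931, 0.1709, 0.0702]
ee_rot: [0.361, 0.608, -0.361, 0.608]
ft_force: [0.1, -0.6, -0.2]
grip_width: 0.006
clock: 18.98
position: [0.4935, 0.1711, 0.0701]
ee_rot: [0.361, 0.608, -0.361, 0.608]
ft_force: [0.1, 0.3, 0.3]
grip_width: 0.003
clock: 19.15
position: [0.4938, 0.1713, 0.07]
ee_rot: [0.361, 0.608, -0.362, 0.608]
ft_force: [-3.6, -2.2, 2.6]
grip_width: 0.002
clock: 19.32
position: [0.4941, 0.1714, 0.0698]
ee_rot: [0.36, 0.608, -0.362, 0.607]
ft_force: [-7.3, -2.6, 4.3]
grip_width: -0.001
clock: 19.48
position: [0.4943, 0.1715, 0.0696]
ee_rot: [0.36, 0.609, -0.363, 0.607]
ft_force: [-10.9, -4.8, 6.8]
grip_width: 0.005
```

This push is clean: the reaction is almost all along the jig's −x, rising to 12 N for under 1 mm of give, which fits the rubber washer at home. I'll release, retract and take a final look.

```bash
python3 -m crank '[[1,[-0.6,-0.3,0.1],[0,0,0]],[1,[-0.6,-0.3,0.2],[0,0,0]],[1,[0,0,2],[0,0,0]],[1,[0,0,3],[0,0,0]],[1,[0,0,3],[0,0,0]],[1,[0,0,3],[0,0,0]],[1,[0,0,2],[0,0,0]],[1,[-0.5,-3,0],[0,0,0]],[1,[-0.5,-3,0],[0,0,0]],[1,[-0.5,-3,0],[0,0,0]],[1,[-0.5,-3,0],[0,0,0]],[1,[-0.5,-3,0],[0,0,0]]]'; python3 -m crank '[[1,[-0.5,-3,0],[0,0,0]],[1,[-0.5,-3,0],[0,0,0]],[1,[-0.5,-3,0],[0,0,0]],[1,[-0.5,-3,0],[0,0,0]],[1,[-0.5,-3,0],[0,0,0]],[1,[0,-3,0],[0,0,0]],[1,[0,0,0],[0,0,0]],[1,[0,0,0],[0,0,0]]]'; python3 show.py a5.png
python3 - <<'E'
from h import *
c=viewer.camera("top"); look(["jig","post_top","spool","glaze_jar","bead_dish","brush"],c)
E
```

```text
clock: 20.48
position: [0.4588, 0.0151, 0.2036]
ee_rot: [0.361, 0.607, -0.361, 0.609]
ft_force: [0.5, 0.6, 0.4]
grip_width: 0.007
clock: 21.15
position: [0.4339, -0.1648, 0.2033]
ee_rot: [0.362, 0.607, -0.362, 0.608]
ft_force: [0.2, 0.9, 0.1]
grip_width: 0.001
jig xy mm [-228.6 -236.4] z 0.2033
nut_centre 0.42 [0.522  0.1515 0.0646] [213. 215.]
nut_centre 0.19 [0.5662 0.1762 0.1136] [201. 195.]
wing_tip 0.59 [0.5052 0.1778 0.0722] [203. 221.]
nut_centre 0.65 [0.5234 0.1504 0.0648] [320. 243.]
wing_tip 0.4 [0.5021 0.1773 0.07  ] [331. 245.]
jig 0.61 [ 5.221e-01  1.519e-01 -2.000e-04] [216. 218.]
post_top 0.85 [0.5629 0.1747 0.1141] [201. 197.]
spool 0.53 [0.5247 0.0016 0.0011] [270. 215.]
glaze_jar 0.59 [0.646  0.0661 0.0055] [246. 173.]
bead_dish 0.93 [ 0.4738  0.2901 -0.0017] [166. 236.]
brush 0.56 [ 0.6473  0.2397 -0.0009] [185. 174.]
brush 0.35 [ 0.3989 -0.4959  0.0021] [451. 256.]
```

View pics/a5.png

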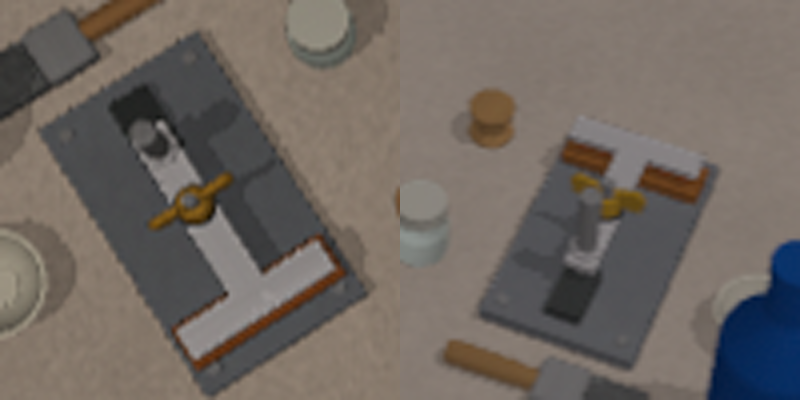

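The wings (px 150,228 to 232,178) are parallel to the crossbar to within about 1°. The nut reads about 65 mm high, and the jig and bystanders are where they were.

```bash
python3 -c "
from workcell import manip; print(manip.hand_in())"
```

```text
the job is handed in; nothing more can be done
None
```

The wing nut is fully home and the strap is down on the beads. I turned it with three clockwise fingertip strokes of the shut gripper, about 9.2 rad in all, at roughly 1–2 N per push. The job was handed in at about 21.5 s, with the robot clear of everything.

**Home stop:** Pressing the wing twice at the end gave a firm rise. The first press was off line. Its reaction was about 15 N sideways plus 8 N upward, so the tip may have been touching the hub. The second, 3 mm higher and farther out, was clean at about 12 N with under 1 mm of give. That is stiffer than the washer figure suggests; I put it down to contact at the finger's inner edge, closer to the stud.

**Final pictures:**
- **Wings:** they lie parallel to the crossbar, that is along the jig's y axis, within about 1°.
- **Nut height:** the networks put it at about 65 mm against the nominal 67 mm, which is within their error.
- **Jig, post, spool, jar, dish and brush:** found where they started, within about 4 mm of measurement error.
- **Flask, bowl and mug:** I didn't measure these again; no move went near them.

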